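Hold the oil primer's key switch on

ROBOT

A 6-joint arm with a two-finger parallel gripper is mounted at the origin on the work surface. World frame = base frame: x ahead of the robot, y to its left, z up, the work surface at z = 0. Lengths are in m, angles in rad, forces in N, time in s.
With the tool pointing down it reaches from about 0.2 to 0.875 m from the base axis. Payload 3.4 kg.
Tool frame: the origin (TCP) lies at the very end of the fingers, on their centre line; the grasp point (between the pads) lies grip_point_offset behind it (grip_point_offset is the distance from the TCP to the grasp point, in m); z points along the fingers, x is the direction in which the jaws open and shut, and the axes are right-handed (so a half turn about z gives the same grasp; the last joint's range is limited). The gripper opens to 94 mm and grips with 3 to 60 N. Pads are 16 mm wide; open, the fingers measure 119 mm over their backs; the gripper's body (75 mm by 177 mm) begins 78 mm behind the grasp point.
Start: joints at [1.157, 0.276, 1.505, -0, 1.361, -0.121], TCP at [0.166, 0.551, 0.205] pointing down, gripper open.
Joint ranges: [-2.89, 2.89], [-0.75, 2.08], [0.22, 2.7], [-1.18, 4.32], [0.11, 2.71], [-2.7, 2.7]. Speed limits (rad/s): [2.57, 2.57, 3.14, 3.14, 3.14, 3.14].

INTERFACE

Orientations are given as [roll, pitch, yaw] about the fixed x, y, z axes, in that order (R = Rz(yaw) Ry(pitch) Rx(roll)).
In Python, from plant import * gives the robot as it stands.
- The arm moves only by the shell command python3 -m crank 'ROWS' [OPENING]. ROWS is JSON, a list of rows, each a list of 6 numbers: the shift along the tool's x, y, z in units of 30 mm (1.0 is 30 mm), then the turn, a rotation vector about the tool's x, y, z in units of 6 degrees (1.0 is 6 degrees). In form: [[dx, dy, dz, wx, wy, wz], ...]. A call has 1 to 10 rows; each row is the pose to reach, as a shift and turn from the pose measured when the call began, along the tool's axes at that moment; what a row does not reach only later rows make up. A row lasts 1/10 s, in which the tool goes at most 50 mm and 8.59 degrees, less where a joint would pass 70% of its speed; a pose out of reach is approached as far as the arm can. A call with a gripper value outside its range is refused whole. OPENING is the finger opening in mm, from 0 to 94, set as the call begins (- or left out, the last holds). The fingers move at their own pace and stop on an object; the grip force is fixed at half the most. Time passes only in rows, so rows that repeat a pose let the fingers close. It gives the time, the measured TCP pose, the force and the opening at its end, in the units of the state.
- state(): the state, without advancing time (a new reading comes with each control period).
- camera(name): name is "scene" or "top"; returns a dict with "pixels" (384x512x3 uint8, blue, green, red), "range_z" (384x512 float32, m along the optical axis (not along the pixel's ray), 0 where there is no reading), "fx", "fy", "cx", "cy" (pixels), "R" (3x3) and "t" (3): a world point X has camera coordinates R X + t. Camera axes: x right, y down, z forward; pixel columns grow to the right and rows downward; lengths in m; the calibration is good to about 2 mm. A picture is of the moment at which its call begins.
- finish_job(): hands the job in, once; it reports no verdict.
The state is a dict: "t": time; "q": joint angles; "joint_vel": joint speeds; "joint_torque": joint torques, N m; "ee_pos": TCP position; "orientation": TCP orientation; "force": force on the tool from outside, world axes, zero at the start; "moment": the same for the moment, N m; "gripper_width": finger opening in m.
Only numpy, scipy, OpenCV 4.12 (cv2) and the standard library are available. Lean on these libraries where they do the work, as an engineer would, in place of code of your own. Each camera call takes 0.05 s, during which the arm holds its last target.

TASK

Prime the rebuilt engine with oil: take the red key out of the wooden key rack, put it into the brass key switch on top of the grey primer box, and push it fully home before you turn it, wiggling it a little if the sticky pins catch. Then turn it a full quarter turn clockwise, to its stop, and finish while still gripping the key and holding it turned there, because the switch springs back when let go. Leave the blue key in the rack and everything else on the bench where it is.

Things in the scene. Friction and masses are not known exactly. Their poses are not given: they have to be found in the camera images.
- red_key: Red key, about 60 g, upright in one of the rack's slots. Origin on its axis at the underside of its round flange (28 across, 4 high); z up, x along the width, y through the thickness. Below: steel blade 16 wide, 5 thick, 26 long, the last 8 tapering at 45 degrees to a point (in x-z). Above: flat bow 34 wide, 12 thick, from 4 to 42 above the origin. Same when turned by half a turn.
- red_key_grip (a point): Middle of the red key's bow, on its axis, 26 mm above the key's origin; axes as the key's. Grip the bow here from above, across its 12 mm thickness (y).
- blue_key: Blue key of the same shape and size, in the rack's other slot, its bow parallel to the red key's and 90 mm from it in the direction of their thickness. Leave it there.
- key_rack: Fixed wooden block, 70 (x) by 160 (y) by 40 high, origin at the centre of its underside. Two slots in its top, at y = -45 and +45, each 18 long (x), 7 wide (y), 32 deep; the keys stand in them, flanges on the top face. Which key is in which slot varies.
- primer_box: Fixed grey box, 120 (x) by 170 (y) by 60 high, origin at the centre of its underside. On top: brass key switch at (0, -42), its face 62 above the bench, in a black rim; flat pressure gauge, 64 across, 10 high, at (0, +42). With the switch off, its slot points 45 degrees counter-clockwise (from above) of the box's x.
- lock_mouth (a point): Centre of the key slot in the switch's brass face (35 across). z up, x along the slot, y across; turns with the switch. Slot 18.5 long, 7 wide, 30 deep, with a 3 mm chamfer round the mouth. The blade goes in along the slot, either way round; home = flange on the brass face, key origin at this point. Three sticky pins to push aside lie 8, 12 and 16.5 deep at the slot's ends (up to 20 N).
- lock (a joint): Turn of the switch, clockwise from above, rad: 0 = off, 1.571 = quarter turn, against its stop. A spring (0.1 N m per rad, plus 0.02 friction) returns it when let go. The blade has about 0.13 rad of play in the slot, so the key itself turns some 1.7 rad or a little more to reach the stop.
- piston: Loose aluminium piston, 86 in diameter, 63 high, upright, origin at the centre of its underside. Bystander.
- piston_ring: Loose dark steel piston ring lying flat, 86 in diameter, 5 high. Bystander.
- pin_tube: Loose steel gudgeon pin, a tube standing upright, 22 in diameter, 62 high. Bystander.
- ring_pliers: Loose ring pliers with black handles, lying flat, about 170 long, 60 wide, 12 high. Bystander.
- socket: Loose steel spanner socket standing upright, 26 in diameter, 38 high. Bystander.
- ring_carton: Loose flat carton, 90 by 90 by 25 high. Bystander.

How it is judged:
By the outcome, as a careful person would: the job done as asked, in the order asked, and still so for the second after the job is handed in, while the arm keeps its last pose, push and grip.
It also fails if it takes over 46 s, if anything falls off the work surface, if the arm or the gripper's body presses on something with over 40 N, if the wrist force passes 120 N, or if a joint passes its speed limit or range.

## Working session

There is one attempt and no reset: what is moved stays moved. The work goes in short steps, Python scripts to look and compute and a shell command to move; the robot and the scene stay as the last step left them, time stands still between calls to the robot, and variables do not carry over. Pictures are saved under pics/ and viewed, and the job is handed in when it is done.

```bash
ls; mkdir -p pics
python3 - <<'E'
from plant import *
import cv2,numpy as np,pickle
s=state();print({k:np.round(v,3) for k,v in s.items()})
try: print(grip_point_offset)
except Exception as e: print(e)
for n in("scene","top"):
    c=camera(n);cv2.imwrite(f"pics/{n}0.png",c["pixels"]);pickle.dump(c,open(f"{n}0.pkl","wb"))
    print(n,c["fx"],c["cx"],c["cy"],np.round(c["R"],3).tolist(),c["t"])
E
```

```text
pics
{'t': np.float64(0.0), 'q': array([ 1.157,  0.277,  1.506, -0.   ,  1.361, -0.121]), 'joint_vel': array([ 0.002,  0.   ,  0.   , -0.002, -0.001,  0.003]), 'joint_torque': array([-0.0000e+00, -4.0460e+01, -2.3723e+01,  7.0000e-02,  3.4000e-02,
       -0.0000e+00]), 'ee_pos': array([0.166, 0.55 , 0.205]), 'orientation': array([-3.141e+00,  2.000e-03,  1.278e+00]), 'force': array([ 0.215, -0.655, -1.062]), 'moment': array([-0.027,  0.01 , -0.004]), 'gripper_width': np.float64(0.094)}
0.0188
scene 347.3669383695927 255.17263918325497 191.51145333745174 [[0.17, 0.985, -0.005], [0.747, -0.132, -0.652], [-0.643, 0.107, -0.758]] [-0.0695675  -0.38032619  1.13811305]
top 394.6334775293918 251.02157997928848 191.14999638023934 [[0.017, -1.0, 0.011], [-0.997, -0.018, -0.072], [0.072, -0.01, -0.997]] [-0.04068873  0.57130017  0.92515597]
```

View pics/scene0.png

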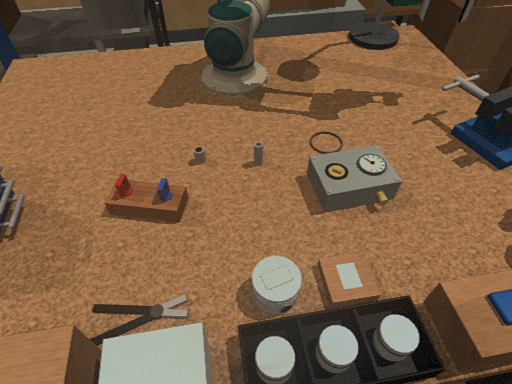

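View pics/top0.png

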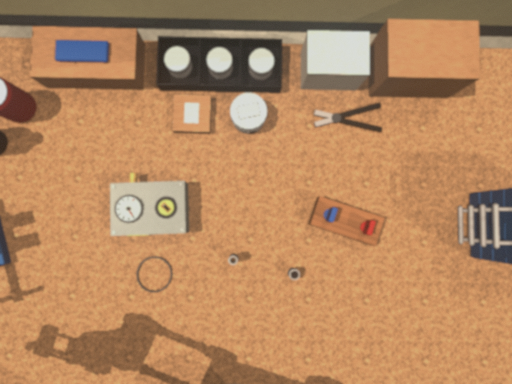

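The top view shows the red key at about (370,227), the blue key at (332,214), the rack centred near (348,220), and the primer box spanning (110-187, 180-236) with its switch at (166,207). The arm is out of view. Next I zoom in on both and measure.

```bash
cat > h.py <<'E'
import numpy as np,cv2,pickle
def L(n): return pickle.load(open(n+".pkl","rb"))
def ray(c,uv,z):
    uv=np.atleast_2d(np.asarray(uv,float))
    d=np.c_[(uv[:,0]-c["cx"])/c["fx"],(uv[:,1]-c["cy"])/c["fy"],np.ones(len(uv))]
    R=np.array(c["R"]);t=np.array(c["t"]);o=-R.T@t;w=d@R
    return o+w*((z-o[2])/w[:,2])[:,None]
def proj(c,X):
    p=np.atleast_2d(X)@np.array(c["R"]).T+c["t"]
    return np.c_[p[:,0]/p[:,2]*c["fx"]+c["cx"],p[:,1]/p[:,2]*c["fy"]+c["cy"]]
E
python3 - <<'E'
from h import *
t=L("top0");s=L("scene0")
def crop(c,x0,y0,w,h,k):return cv2.resize(c["pixels"][y0:y0+h,x0:x0+w],None,fx=k,fy=k,interpolation=cv2.INTER_NEAREST)
a=crop(t,300,180,100,75,4);b=crop(t,100,165,100,75,4);d=crop(s,95,165,100,75,4);e=crop(s,305,145,100,75,4)
cv2.imwrite("pics/crops0.png",np.vstack([np.hstack([a,b]),np.hstack([d,e])]))
for n,c in(("top",t),("scene",s)):
    h=cv2.cvtColor(c["pixels"],cv2.COLOR_BGR2HSV).astype(int)
    red=((h[...,0]<5)|(h[...,0]>174))&(h[...,1]>170)&(h[...,2]>70)
    k,l,st,ce=cv2.connectedComponentsWithStats(red.astype(np.uint8))
    for i in range(1,k):
        if st[i,4]>15: print(n,"red",st[i],ce[i],ray(c,ce[i],.075),np.median(c["range_z"][l==i]))
E
```

```text
top red [366 221   9  14  77] [370.32467532 227.24675325] [[ 0.491392   -0.30009393  0.075     ]] 0.8824669
top red [361 222   6   9  31] [363.12903226 225.93548387] [[ 0.49405528 -0.28384288  0.075     ]] 0.92008156
scene red [115 174  11  12  66] [120.16666667 179.68181818] [[ 0.48764775 -0.30308074  0.075     ]] 0.726793
scene red [125 187   7   9  33] [128.39393939 191.42424242] [[ 0.52433932 -0.28376627  0.075     ]] 0.75414443
```

View pics/crops0.png

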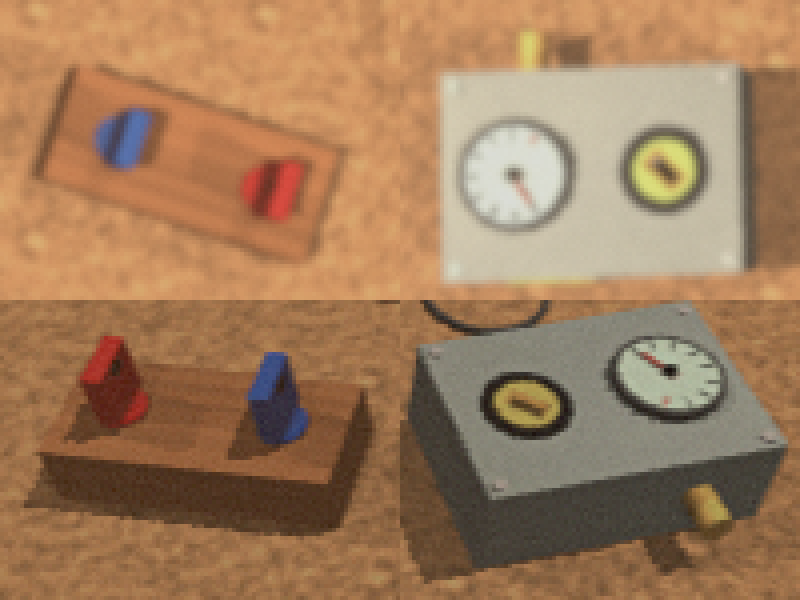

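Run:
```python
from h import *
def cloud(c):
    v,u=np.mgrid[:384,:512];z=c["range_z"]
    P=np.stack([(u-c["cx"])/c["fx"]*z,(v-c["cy"])/c["fy"]*z,z],-1)-c["t"]
    return P@np.array(c["R"])
t=L("top0");s=L("scene0")
big=lambda m:max(cv2.findContours(m.astype(np.uint8),cv2.RETR_EXTERNAL,cv2.CHAIN_APPROX_NONE)[0],key=cv2.contourArea)
for n,c in(("top",t),("scene",s)):
    P=cloud(c);ok=c["range_z"]>0
    for nm,lo,hi,zt,box in(("rack",.032,.047,.04,(.4,.6,-.42,-.05)),("box",.05,.068,.06,(.4,.7,.1,.45))):
        m=ok&(P[...,2]>lo)&(P[...,2]<hi)&(P[...,0]>box[0])&(P[...,0]<box[1])&(P[...,1]>box[2])&(P[...,1]<box[3])
        # flat-normal face only: cast contour to top plane
        m=cv2.morphologyEx(m.astype(np.uint8),cv2.MORPH_CLOSE,np.ones((5,5)))
        pts=ray(c,big(m)[:,0,:],zt)[:,:2].astype(np.float32)
        r=cv2.minAreaRect(pts);h=cv2.boxPoints(r)
        print(n,nm,np.round(r[0],4),np.round(r[1],4),round(r[2],2),"medz",np.round(np.median(P[...,2][m>0]),4))
    h=cv2.cvtColor(c["pixels"],cv2.COLOR_BGR2HSV).astype(int)
    y=(h[...,0]>16)&(h[...,0]<38)&(h[...,1]>110)&(P[...,2]>.05)&(P[...,2]<.075)&(P[...,1]>.1)
    ct=big(y);hull=cv2.convexHull(ct)
    hp=ray(c,hull[:,0,:],.062)[:,:2].astype(np.float32)
    print(n,"brass",cv2.fitEllipse(hp), cv2.minEnclosingCircle(hp))
    fill=np.zeros((384,512),np.uint8);cv2.fillPoly(fill,[hull],1);fill=cv2.erode(fill,np.ones((3,3)))
    g=c["pixels"].sum(2).astype(float);med=np.median(g[fill>0]);w=np.clip(med*.85-g,0,None)*fill
    v,u=np.nonzero(w);W=w[v,u];Q=ray(c,np.c_[u,v],.062)[:,:2];mu=(Q*W[:,None]).sum(0)/W.sum()
    C=((Q-mu).T*W)@(Q-mu)/W.sum();e,V=np.linalg.eigh(C);d=V[:,1]
    print(n,"slot",mu,np.sqrt(e)*1000,np.degrees(np.arctan2(d[1],d[0]))%180,len(W))
    # red key top: brightest bow
    for nm,sel in(("red",((h[...,0]<5)|(h[...,0]>174))&(h[...,1]>150)),("blue",(h[...,0]>105)&(h[...,0]<125)&(h[...,1]>120))):
        m=sel&(P[...,0]>.4)&(P[...,0]<.6)&(P[...,1]>-.4)&(P[...,1]<-.1)&(P[...,2]>.07)
        print(n,nm,"pts z>.07",m.sum(),np.round(P[m].mean(0),4),"top z",np.percentile(P[m][:,2],90).round(4))
        m=m&(P[...,2]>.077);q=P[m][:,:2].astype(np.float32)
        r=cv2.minAreaRect(q);print("  topface",m.sum(),q.mean(0),np.round(r[0],4),np.round(r[1],4),round(r[2],1))
```

```text
top rack [ 0.5046 -0.2571] [0.1613 0.0702] 72.22 medz 0.0402
top box [0.5263 0.2037] [0.1199 0.1711] 3.05 medz 0.0609
top brass ((0.5288460850715637, 0.16405673325061798), (0.031005101278424263, 0.03149573877453804), 151.31765747070312) ((0.5287688374519348, 0.1639891266822815), 0.016047321259975433)
top slot [0.52821441 0.16309405] [1.88881206 3.87092869] 48.713393812495006 29
top red pts z>.07 77 [ 0.4916 -0.2983  0.0809] top z 0.0838
  topface 67 [ 0.49135858 -0.2987616 ] [ 0.4915 -0.2988] [0.0097 0.0313] 72.1
top blue pts z>.07 26 [ 0.519  -0.2131  0.082 ] top z 0.0838
  topface 25 [ 0.5186676  -0.21301815] [ 0.5196 -0.2131] [0.0052 0.0246] 72.2
scene rack [ 0.5093 -0.2577] [0.1625 0.0765] 72.27 medz 0.0391
scene box [0.5311 0.2022] [0.1278 0.1741] 3.02 medz 0.0596
scene brass ((0.5291817784309387, 0.16135616600513458), (0.03750330209732056, 0.03793218731880188), 125.324951171875) ((0.5292892456054688, 0.16120971739292145), 0.019232461228966713)
scene slot [0.53189573 0.16060977] [1.88174061 5.37898522] 49.74005587230123 29
scene red pts z>.07 70 [ 0.4941 -0.301   0.0802] top z 0.0818
  topface 66 [ 0.49327794 -0.30094767] [ 0.4924 -0.3013] [0.0117 0.0327] 74.0
scene blue pts z>.07 49 [ 0.5207 -0.2155  0.0811] top z 0.0821
  topface 49 [ 0.52072906 -0.21554653] [ 0.5196 -0.2152] [0.0095 0.0327] 73.2
```

```bash
cat >> h.py <<'E'
from scipy.spatial.transform import Rotation as Ro
def plan(pos,yaw,s=None):
    from plant import state
    s=s or state()
    R0=Ro.from_euler("xyz",s["orientation"]);Rt=Ro.from_euler("xyz",[np.pi,0,yaw])
    d=R0.inv().apply(np.array(pos)-s["ee_pos"])/.03;w=np.degrees((R0.inv()*Rt).as_rotvec())/6
    print("row",np.round(np.r_[d,w],3).tolist(),"t",s["t"],"q6",round(s["q"][5],2),"F",np.round(s["force"],1),"w",s["gripper_width"])
E
python3 -c "
from h import *
plan([.4915,-.3,.13],np.radians(72.2))"
```

```text
row [-23.992, 18.574, 2.525, -0.001, 0.015, 0.171] t 0.1 q6 -0.12 F [ 0.3 -0.2 -0.5] w 0.09353379043562995
```

```bash
python3 -m crank '[[-24,18.57,1,0,0,0.17],[-24,18.57,1,0,0,0.17],[-24,18.57,1,0,0,0.17],[-24,18.57,1,0,0,0.17],[-24,18.57,1,0,0,0.17],[-24,18.57,1,0,0,0.17],[-24,18.57,1,0,0,0.17],[-24,18.57,1,0,0,0.17],[-24,18.57,1,0,0,0.17],[-24,18.57,1,0,0,0.17]]' 50;  python3 -c "
from h import *
plan([.4915,-.3,.13],np.radians(72.2))"
```

```text
t: 1.1
ee_pos: [0.3445, 0.0819, 0.1892]
orientation: [3.141, 0.001, 1.26]
force: [1.4, 0.2, 1.0]
gripper_width: 0.0502
row [-10.623, 8.554, 1.988, 0.004, 0.011, 0.002] t 1.1 q6 -1.22 F [1.4 0.2 1. ] w 0.05024536992876191
```

```bash
python3 -m crank '[[-10.62,8.55,2,0,0,0],[-10.62,8.55,2,0,0,0],[-10.62,8.55,2,0,0,0],[-10.62,8.55,2,0,0,0],[-10.62,8.55,2,0,0,0],[-10.62,8.55,2,0,0,0],[-10.62,8.55,2,0,0,0],[-10.62,8.55,2,0,0,0],[-10.62,8.55,2,0,0,0],[-10.62,8.55,2,0,0,0]]' 50;  python3 -c "
from h import *
plan([.4915,-.3,.0485],np.radians(72.2))"
```

```text
t: 2.1
ee_pos: [0.4915, -0.3015, 0.1283]
orientation: [-3.14, 0.001, 1.258]
force: [0.4, 0.9, 0.5]
gripper_width: 0.0502
row [0.05, -0.011, 2.659, -0.012, 0.006, -0.021] t 2.1 q6 -1.93 F [0.4 0.9 0.5] w 0.050200064741178295
```

```bash
python3 -m crank '[[0.05,0,1,0,0,0],[0.05,0,2,0,0,0],[0.05,0,2.66,0,0,0],[0.05,0,2.66,0,0,0],[0.05,0,2.66,0,0,0]]' 50;  python3 - <<'E'
from h import *
plan([.4915,-.3,.0485],np.radians(72.2))
from plant import *
import cv2
for n in("scene","top"):
    c=camera(n);pickle.dump(c,open(n+"1.pkl","wb"))
a=L("scene1")["pixels"][110:260,50:250];b=L("top1")["pixels"][150:300,280:480]
cv2.imwrite("pics/grasp1.png",np.hstack([cv2.resize(x,None,fx=2,fy=2) for x in(a,b)]))
E
```

```text
t: 2.6
ee_pos: [0.4915, -0.2986, 0.0491]
orientation: [-3.14, -0.0, 1.259]
force: [-0.1, -0.8, -0.4]
gripper_width: 0.0498
row [-0.045, 0.014, 0.02, -0.018, -0.0, -0.011] t 2.6 q6 -1.93 F [-0.1 -0.8 -0.4] w 0.049840663926677735
```

View pics/grasp1.png

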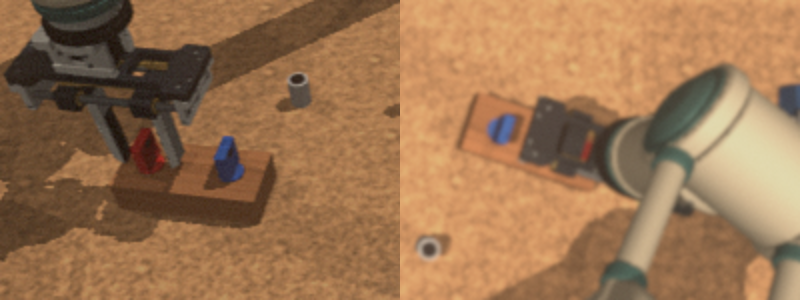

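The fingers straddle the red key, at (148,152) in the left half, and clear the blue one. I'll close on it.

```bash
python3 -m crank '[[-0.03,0,0.02,0,0,0],[-0.03,0,0.02,0,0,0],[-0.03,0,0.02,0,0,0],[-0.03,0,0.02,0,0,0],[-0.03,0,0.02,0,0,0],[-0.03,0,0.02,0,0,0],[-0.03,0,0.02,0,0,0],[-0.03,0,0.02,0,0,0]]' 0;  python3 -c "
from h import *
plan([.4915,-.3,.0485],np.radians(72.2))"
```

```text
t: 3.5
ee_pos: [0.4923, -0.3008, 0.0496]
orientation: [3.14, 0.001, 1.259]
force: [-0.5, -0.4, 1.8]
gripper_width: 0.0119
row [0.017, -0.033, 0.037, 0.011, 0.013, -0.014] t 3.5 q6 -1.93 F [-0.5 -0.4  1.8] w 0.01188197056734248
```

```bash
python3 -m crank '[[0,0,-0.5,0,0,0],[0,0,-1,0,0,0],[0,0,-2,0,0,0],[0,0,-3,0,0,0],[0,0,-3,0,0,0]]';  python3 -c "
from h import *
plan([.5289,.1624,.14],np.radians(138.05))"
```

```text
t: 4.0
ee_pos: [0.4946, -0.3024, 0.1435]
orientation: [3.133, 0.004, 1.259]
force: [1.2, -0.6, -0.9]
gripper_width: 0.0114
row [15.098, -3.669, 0.021, 0.052, 0.084, -10.988] t 4.0 q6 -1.93 F [ 1.2 -0.6 -0.9] w 0.011395331983911483
```

```bash
python3 -m crank '[[15.1,-3.67,0,0.05,0.08,-11],[15.1,-3.67,0,0.05,0.08,-11],[15.1,-3.67,0,0.05,0.08,-11],[15.1,-3.67,0,0.05,0.08,-11],[15.1,-3.67,0,0.05,0.08,-11],[15.1,-3.67,0,0.05,0.08,-11],[15.1,-3.67,0,0.05,0.08,-11],[15.1,-3.67,0,0.05,0.08,-11],[15.1,-3.67,0,0.05,0.08,-11],[15.1,-3.67,0,0.05,0.08,-11]]';  python3 -c "
from h import *
plan([.5289,.1624,.115],np.radians(138.05))"
```

```text
t: 5.0
ee_pos: [0.5281, 0.1669, 0.1393]
orientation: [3.141, -0.002, 2.415]
force: [-0.2, -1.3, -1.0]
gripper_width: 0.012
row [-0.121, -0.093, 0.809, 0.002, -0.017, 0.05] t 5.0 q6 -2.24 F [-0.2 -1.3 -1. ] w 0.012025646111300931
```

```bash
python3 -m crank '[[-0.12,-0.09,0.5,0,0,0.05],[-0.12,-0.09,0.9,0,0,0.05],[-0.12,-0.09,0.9,0,0,0.05],[-0.12,-0.09,0.9,0,0,0.05]]';  python3 - <<'E'
from h import *
plan([.5289,.1624,.1],np.radians(138.05))
from plant import *
s=state();print(s["ee_pos"],s["orientation"])
for n in("scene","top"):
    c=camera(n);pickle.dump(c,open(n+"2.pkl","wb"))
a=L("scene2")["pixels"][110:210,305:405];b=L("top2")["pixels"][150:250,100:200]
cv2.imwrite("pics/pre2.png",np.hstack([cv2.resize(x,None,fx=4,fy=4,interpolation=cv2.INTER_CUBIC) for x in(a,b)]))
E
```

```text
t: 5.4
ee_pos: [0.5286, 0.1615, 0.1116]
orientation: [-3.14, -0.003, 2.408]
force: [0.9, 0.2, -1.2]
gripper_width: 0.0115
row [0.011, 0.03, 0.387, -0.012, -0.025, -0.012] t 5.4 q6 -2.24 F [ 0.9  0.2 -1.2] w 0.011469349943891986
[0.5285789  0.16148831 0.11161373] [-3.14037685e+00 -2.60924376e-03  2.40818590e+00]
```

View pics/pre2.png

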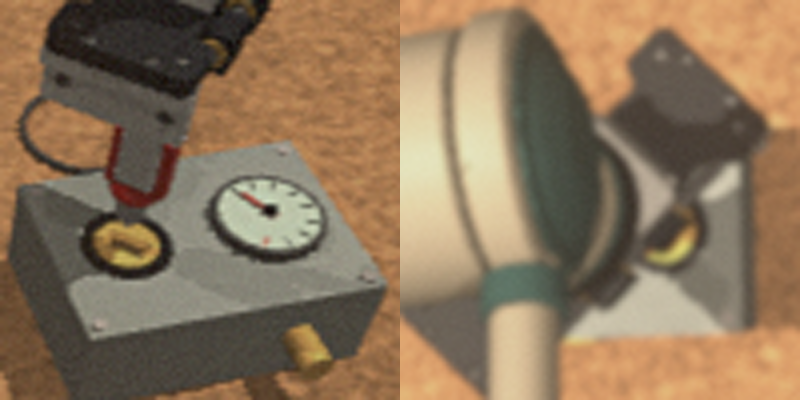

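The key hangs just above the switch, with its blade tip over the slot. The scene crop shows red on both sides of the finger (x 110-180). I'll check the key's offset in the grip along its width.

Run:
```python
from h import *
c=L("scene2")
h=cv2.cvtColor(c["pixels"],cv2.COLOR_BGR2HSV).astype(int)
red=((h[...,0]<6)|(h[...,0]>172))&(h[...,1]>120)&(h[...,2]>50)
red[:, :325]=0;red[:,355:]=0;red[:135]=0;red[:168]&=True;red[172:]=0
a=np.radians(48)
o=np.array([.5286,.1615,.1116-.0072])
for z in(.012,.018,.024):
    for sg in(-1,1):
        p=proj(c,o+[sg*.017*np.cos(a),sg*.017*np.sin(a),z])[0]
        # both y faces
        q=[proj(c,o+[sg*.017*np.cos(a)-k*np.sin(a),sg*.017*np.sin(a)+k*np.cos(a),z])[0] for k in(-.006,.006)]
        print(z,sg,np.round(p,1),np.round(q,1).tolist())
for v in range(140,166,2):
    u=np.nonzero(red[v])[0];print(v,u.tolist())
print("tip exp",proj(c,o-[0,0,.026]),"slot",proj(c,[.5289,.1624,.062]))
```

```text
0.012 -1 [333.1 149.1] [[331.9, 150.8], [334.2, 147.5]]
0.012 1 [348.2 155. ] [[347.1, 156.7], [349.3, 153.3]]
0.018 -1 [333.6 147. ] [[332.4, 148.6], [334.7, 145.4]]
0.018 1 [348.8 152.9] [[347.7, 154.6], [349.9, 151.2]]
0.024 -1 [334.  144.8] [[332.8, 146.5], [335.2, 143.2]]
0.024 1 [349.4 150.7] [[348.2, 152.4], [350.5, 149.0]]
140 []
142 [334, 335]
144 [334]
146 [333, 346, 347]
148 [333, 346, 347, 348, 349]
150 [333, 346, 347, 348]
152 [332, 345, 346, 347]
154 [332, 344, 345, 346, 347]
156 [333, 334, 335, 336, 344, 346]
158 [333, 334, 335, 336, 337, 338, 339, 340, 342, 345]
160 [335, 336, 337, 338, 339, 340, 341, 342]
162 []
164 []
tip exp [[337.41041905 164.91227261]] slot [[336.54788278 170.21850589]]
```

```bash
python3 -m crank '[[0,0.03,0.2,0,0,0],[0,0.03,0.4,0,0,0],[0,0.03,0.5,0,0,0],[0,0.03,0.6,0,0,0],[0,0.03,0.7,0,0,0],[0,0.03,0.7,0,0,0]]';  python3 -c "
from h import *
plan([.5289,.1622,.0705],np.radians(138.05))"
```

```text
t: 6.1
ee_pos: [0.5295, 0.1625, 0.0911]
orientation: [-3.141, -0.002, 2.408]
force: [-1.5, 1.0, -1.1]
gripper_width: 0.012
row [0.008, -0.02, 0.686, -0.002, -0.021, -0.011] t 6.1 q6 -2.24 F [-1.5  1.  -1.1] w 0.012016715283403239
```

```bash
python3 -m crank '[[0,0,0.1,0,0,0],[0,0,0.2,0,0,0],[0,0,0.3,0,0,0],[0,0,0.3,0,0,0]]';  python3 -c "
from h import *
plan([.5289,.1622,.0705],np.radians(138.05))"
```

```text
t: 6.5
ee_pos: [0.5293, 0.1624, 0.0818]
orientation: [-3.141, -0.002, 2.408]
force: [0.5, -0.2, -0.6]
gripper_width: 0.012
row [0.005, -0.013, 0.376, -0.007, -0.022, -0.01] t 6.5 q6 -2.24 F [ 0.5 -0.2 -0.6] w 0.011983947351627083
```

```bash
python3 -m crank '[[0,0,0.1,0,0,0],[0,0,0.2,0,0,0],[0,0,0.2,0,0,0]]';  python3 -c "
from h import *
plan([.5289,.1622,.0705],np.radians(138.05))"
```

```text
t: 6.8
ee_pos: [0.5299, 0.163, 0.0762]
orientation: [3.14, -0.002, 2.408]
force: [0.0, 2.2, -0.2]
gripper_width: 0.0122
row [0.006, -0.044, 0.188, 0.014, -0.019, -0.014] t 6.8 q6 -2.24 F [ 0.   2.2 -0.2] w 0.012216275913285113
```

No resistance so far, which is odd with the pins there, so I'll look.

Run:
```python
from h import *
from plant import *
c=camera("scene");pickle.dump(c,open("scene3.pkl","wb"))
a=c["pixels"][120:195,310:385]
cv2.imwrite("pics/in3.png",cv2.resize(a,None,fx=8,fy=8,interpolation=cv2.INTER_CUBIC))
```

```text
(no output)
```

View pics/in3.png

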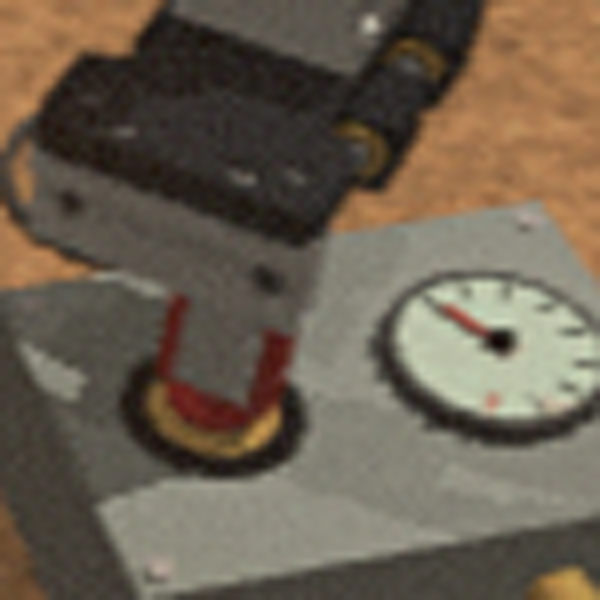

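The flange, at (210,405) in the crop, is a few mm above the brass and the blade is in the slot. I'll push on.

```bash
python3 -m crank '[[0,-0.03,0.1,0,0,0],[0,-0.03,0.2,0,0,0],[0,-0.03,0.2,0,0,0]]';  python3 -c "
from h import *
plan([.5289,.1622,.0705],np.radians(138.05))"
```

```text
t: 7.15
ee_pos: [0.5295, 0.1626, 0.0715]
orientation: [3.139, -0.002, 2.408]
force: [-3.3, 0.2, 9.9]
gripper_width: 0.012
row [0.006, -0.024, 0.032, 0.021, -0.016, -0.014] t 7.15 q6 -2.24 F [-3.3  0.2  9.9] w 0.011963199735780404
```

```bash
python3 -m crank '[[0,0,0.1,0,0,0],[0,0,0.2,0,0,0.3],[0,0,0.2,0,0,-0.3],[0,0,0.2,0,0,0]]';  python3 -c "
from h import *
plan([.5289,.1622,.0705],np.radians(138.05))"
```

```text
t: 7.55
ee_pos: [0.5301, 0.1632, 0.0704]
orientation: [3.136, -0.0, 2.408]
force: [-7.6, 0.4, 30.2]
gripper_width: 0.0116
row [0.007, -0.05, -0.002, 0.051, -0.002, -0.013] t 7.55 q6 -2.24 F [-7.6  0.4 30.2] w 0.011636199645830347
```

Run:
```python
from h import *
from plant import *
for n in("scene","top"):
    c=camera(n);pickle.dump(c,open(n+"4.pkl","wb"))
    if n=="scene":
        a=c["pixels"][130:190,310:370]
        h=cv2.cvtColor(c["pixels"],cv2.COLOR_BGR2HSV).astype(int)
        for k in("3","4"):
            p=L("scene"+k)["pixels"];h=cv2.cvtColor(p,cv2.COLOR_BGR2HSV).astype(int)
            red=((h[...,0]<6)|(h[...,0]>172))&(h[...,1]>120)&(h[...,2]>50)
            red[:,:325]=0;red[:,355:]=0;red[:145]=0;red[180:]=0
            v,u=np.nonzero(red);print(k,"red low rows",[(int(x),int(v[u==x].max())) for x in range(330,348) if (u==x).any()])
        for z in(.062,.064,.066,.068):
            th=np.linspace(0,2*np.pi,60);q=proj(c,np.c_[.5293+.014*np.cos(th),.162+.014*np.sin(th),0*th+z])
            print(z,"lowest",q[:,1].max().round(1),"u",q[:,0].min().round(1),q[:,0].max().round(1))
cv2.imwrite("pics/in4.png",cv2.resize(a,None,fx=9,fy=9,interpolation=cv2.INTER_CUBIC))
s=state();print(s["ee_pos"],s["force"],s["moment"])
```

```text
3 red low rows [(330, 166), (331, 169), (332, 171), (333, 172), (334, 172), (335, 172), (336, 172), (337, 173), (338, 173), (339, 173), (340, 172), (341, 171), (342, 171), (343, 170), (344, 169), (345, 168)]
4 red low rows [(330, 170), (331, 172), (332, 172), (333, 173), (334, 174), (335, 174), (336, 174), (337, 174), (338, 174), (339, 174), (340, 173), (341, 172), (342, 171), (343, 170), (344, 170), (345, 168)]
0.062 lowest 175.0 u 330.0 342.8
0.064 lowest 174.3 u 330.2 343.0
0.066 lowest 173.7 u 330.3 343.2
0.068 lowest 173.1 u 330.5 343.4
[0.53005026 0.16317604 0.07045618] [-8.52767682  0.41585877 30.76263134] [ 0.26147283  1.69930219 -0.02767348]
```

View pics/in4.png

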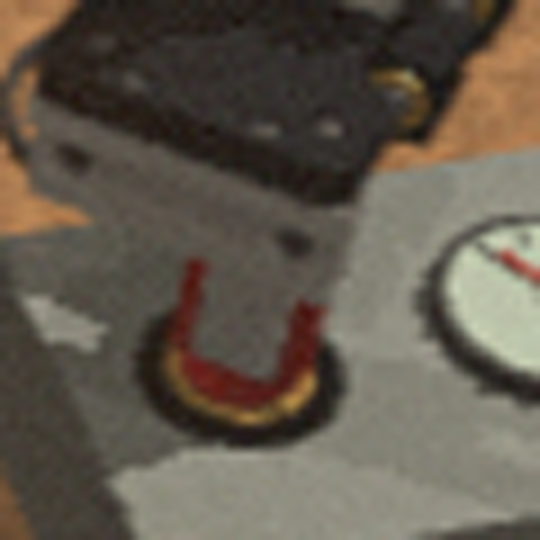

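```bash
python3 -m crank '[[0,0,0.16,0,0,0.5],[0,0,0.16,0.2,0,0],[0,0,0.16,0,0,-0.5],[0,0,0.16,-0.2,0,0],[0.03,0,0.16,0,0.2,0.5],[-0.03,0,0.16,0,-0.2,-0.5],[0,-0.03,0.16,0,0,0],[0,-0.03,0.16,0,0,0]]';  python3 -c "
from h import *
plan([.5289,.1622,.0705],np.radians(138.05))"
```

```text
t: 8.45
ee_pos: [0.5301, 0.1642, 0.07]
orientation: [3.132, -0.0, 2.406]
force: [-6.6, 3.8, 26.1]
gripper_width: 0.0117
row [-0.016, -0.075, -0.017, 0.095, -0.004, -0.034] t 8.45 q6 -2.24 F [-6.6  3.8 26.1] w 0.01170691577854327
```

Run:
```python
from h import *
from plant import *
for i in range(3):
    c=camera("scene");pickle.dump(c,open(f"scene5{i}.pkl","wb"))
def cloud(c):
    v,u=np.mgrid[:384,:512];z=c["range_z"]
    P=np.stack([(u-c["cx"])/c["fx"]*z,(v-c["cy"])/c["fy"]*z,z],-1)-c["t"]
    return P@np.array(c["R"])
for k in("2","3","4","50","51","52"):
    c=L("scene"+k);p=c["pixels"].astype(float);P=cloud(c)
    rd=p[...,2]-2*p[...,1]+p[...,0]*0  # red minus green
    rr=(p[...,1]/(p[...,2]+1))
    e=[]
    for u in range(333,341):
        col=rr[150:180,u]  # green/red: red low, brass high
        base=np.nonzero(col<.4)[0]
        if len(base)==0: continue
        j=base.max();a,b=col[j],col[j+1];e.append(150+j+(.5-a)/(b-a+1e-9)if b>.5 else 150+j+1)
    h=cv2.cvtColor(c["pixels"],cv2.COLOR_BGR2HSV).astype(int)
    red=((h[...,0]<6)|(h[...,0]>172))&(h[...,1]>120)&(h[...,2]>50)
    m=np.zeros_like(red);r0=int(round(np.median(e)));m[r0-2:r0+1,333:341]=1;m&=red
    box=P[185:192,340:352,2]
    print(k,"edge",np.round(e,2),"mean",np.mean(e).round(2),"flange depth z",np.round(P[m][:,2].mean(),4),m.sum(),"box z",box.mean().round(4))
```

```text
2 edge [158.   159.   159.89 160.41 161.   160.   161.   161.  ] mean 160.04 flange depth z 0.1049 21 box z 0.0726
3 edge [172.   172.   172.94 173.   173.   173.   172.83 172.56] mean 172.67 flange depth z 0.0982 19 box z 0.0592
4 edge [173.7  174.   173.   174.43 174.5  174.4  174.   173.61] mean 173.95 flange depth z 0.0646 20 box z 0.0593
50 edge [173.   173.93 173.   174.35 174.   174.33 174.   173.41] mean 173.75 flange depth z 0.0647 16 box z 0.0592
51 edge [173.49 174.   174.   174.   174.   174.37 174.  ] mean 173.98 flange depth z 0.0644 18 box z 0.0594
52 edge [173.   173.91 174.   174.   174.   174.34 174.   173.37] mean 173.83 flange depth z 0.065 16 box z 0.0592
```

Depth and flange edge agree that it is home: the flange reads about 65 mm, and the key stopped while the fingers slid about 1 mm on it. I'll recentre and ease the push, then turn.

```bash
python3 -m crank '[[-0.01,-0.05,0.08,0.09,0,-0.03],[-0.01,-0.05,0.08,0.09,0,-0.03]]';  python3 -c "
from h import *
plan([.5293,.1626,.0685],np.radians(138.05))"
```

```text
t: 8.8
ee_pos: [0.5301, 0.1642, 0.0701]
orientation: [3.137, 0.0, 2.409]
force: [-2.8, 2.4, 15.9]
gripper_width: 0.0119
row [-0.017, -0.057, 0.055, 0.04, 0.004, -0.001] t 8.8 q6 -2.24 F [-2.8  2.4 15.9] w 0.011942014293468356
```

```bash
python3 -m crank '[[0,-0.02,0.07,0,0,1],[0,-0.02,0.07,0,0,2],[0,-0.02,0.07,0,0,3],[0,-0.02,0.07,0,0,3]]';  python3 -c "
from h import *
from plant import state
plan([.5299,.1637,.0685],np.radians(138.05)-1.8)
s=state();print(s['moment'],s['ee_pos'],s['orientation'])"
```

```text
t: 9.2
ee_pos: [0.5304, 0.1637, 0.0702]
orientation: [3.135, 0.0, 2.094]
force: [-2.9, -0.2, 13.8]
gripper_width: 0.0119
row [0.009, -0.016, 0.056, 0.05, -0.041, 14.174] t 9.2 q6 -1.92 F [-2.9 -0.2 13.8] w 0.011879492878641299
[0.10141802 0.60780864 0.02766862] [0.53044274 0.16370886 0.07017772] [3.13539664e+00 3.19458587e-04 2.09376269e+00]
```

```bash
python3 -m crank '[[0,0,0.06,0.05,-0.04,1.2],[0,0,0.06,0.05,-0.04,2.4],[0,0,0.06,0.05,-0.04,3.6],[0,0,0.06,0.05,-0.04,4.8],[0,0,0.06,0.05,-0.04,6],[0,0,0.06,0.05,-0.04,7.2],[0,0,0.06,0.05,-0.04,8.4],[0,0,0.06,0.05,-0.04,8.4]]';  python3 -c "
from h import *
from plant import state
plan([.5299,.1634,.0685],np.radians(138.05)-1.75)
s=state();print(s['moment'],s['ee_pos'],s['orientation'])"
```

```text
t: 10.0
ee_pos: [0.5306, 0.1626, 0.0702]
orientation: [3.139, 0.003, 1.213]
force: [-4.0, -1.9, 11.7]
gripper_width: 0.0119
row [0.019, -0.032, 0.056, 0.036, 0.02, 5.29] t 10.0 q6 -1.04 F [-4.  -1.9 11.7] w 0.011865157132570069
[-0.45650314  0.67036372  0.09976351] [0.53059428 0.16255345 0.07019498] [3.13854390e+00 3.00380530e-03 1.21335042e+00]
```

```bash
python3 -m crank '[[-0.02,-0.01,0.06,0.03,0.02,1.2],[-0.02,-0.01,0.06,0.03,0.02,2.4],[-0.02,-0.01,0.06,0.03,0.02,3.6],[-0.02,-0.01,0.06,0.03,0.02,4.5],[-0.02,-0.01,0.06,0.03,0.02,4.5],[-0.02,-0.01,0.06,0.03,0.02,4.5]]';  python3 -c "
from h import *
from plant import state
plan([.5299,.163,.0685],np.radians(138.05)-1.75)
s=state();print(s['moment'],s['ee_pos'],s['orientation'])"
```

```text
t: 10.6
ee_pos: [0.5299, 0.1613, 0.0702]
orientation: [3.14, 0.001, 0.743]
force: [-4.1, -1.3, 13.4]
gripper_width: 0.0114
row [0.037, -0.041, 0.057, 0.018, 0.006, 0.799] t 10.6 q6 -0.57 F [-4.1 -1.3 13.4] w 0.011403297984839326
[-0.32804451  0.75216581  0.16868213] [0.52989496 0.16134762 0.07020778] [3.13971061e+00 7.36605221e-04 7.43106794e-01]
```

```bash
python3 -m crank '[[0,0,0.05,0.03,0.02,0.5],[0,0,0.05,0.03,0.02,0.8],[0,0,0.05,0.03,0.02,0.8]]';  python3 -c "
from h import *
from plant import state
plan([.5299,.163,.0685],np.radians(138.05)-1.75)
s=state();print(s['moment'],s['ee_pos'],s['orientation'])"
```

```text
t: 10.9
ee_pos: [0.5297, 0.1611, 0.0702]
orientation: [-3.141, -0.001, 0.66]
force: [-3.6, 0.5, 11.2]
gripper_width: 0.0116
row [0.045, -0.045, 0.057, -0.007, -0.012, 0.003] t 10.9 q6 -0.49 F [-3.6  0.5 11.2] w 0.011583720495641815
[-0.08345738  0.711664    0.21477622] [0.52967063 0.16111194 0.07021946] [-3.14091024e+00 -1.26784343e-03  6.59793080e-01]
```

```bash
python3 -m crank '[[0,0,0.05,0,0,0.6],[0,0,0.05,0,0,1.2],[0,0,0.05,0,0,1.2]]';  python3 -c "
from h import *
from plant import state
plan([.5299,.163,.0685],np.radians(138.05)-1.75)
s=state();print(s['moment'],s['ee_pos'],s['orientation'])"
```

```text
t: 11.2
ee_pos: [0.5297, 0.1609, 0.0702]
orientation: [3.141, -0.001, 0.536]
force: [-3.3, 0.2, 11.8]
gripper_width: 0.0123
row [0.043, -0.058, 0.058, 0.004, -0.013, -1.182] t 11.2 q6 -0.37 F [-3.3  0.2 11.8] w 0.012304645849961906
[0.03494389 0.67637664 0.61601   ] [0.52968994 0.16085095 0.0702244 ] [ 3.14124025e+00 -1.37288431e-03  5.35661963e-01]
```

The moment jumped to 0.62 N·m, so the stop is reached. I'll ease slightly and check visually.

```bash
python3 -m crank '[[0,0,0.05,0,0,-0.3],[0,0,0.05,0,0,-0.3],[0,0,0.05,0,0,-0.3],[0,0,0.05,0,0,-0.3]]';  python3 - <<'E'
from h import *
from plant import *
s=state();print(s['t'],s['moment'],s['ee_pos'],s['orientation'])
c=camera("scene");d=camera("top")
a=c["pixels"][125:200,305:380];b=c["pixels"][150:225,90:200];
cv2.imwrite("pics/end6.png",cv2.resize(a,None,fx=8,fy=8,interpolation=cv2.INTER_CUBIC))
cv2.imwrite("pics/end6s.png",c["pixels"])
for i in range(4):camera("scene")
s=state();print(s['t'],s['moment'],s['ee_pos'],s['orientation'],s['force'])
E
```

```text
t: 11.6
ee_pos: [0.5296, 0.1608, 0.0702]
orientation: [3.141, -0.002, 0.569]
force: [-3.4, 0.8, 11.1]
gripper_width: 0.0118
11.6 [0.04975632 0.65327184 0.48861934] [0.52963902 0.16082101 0.07019856] [ 3.14053155e+00 -1.70412226e-03  5.68954605e-01]
11.9 [0.07278353 0.68003237 0.48225105] [0.52963753 0.16082681 0.07021281] [ 3.14054596e+00 -1.72845107e-03  5.68929078e-01] [-3.94043357  0.62770591 10.46742143]
```

View pics/end6.png

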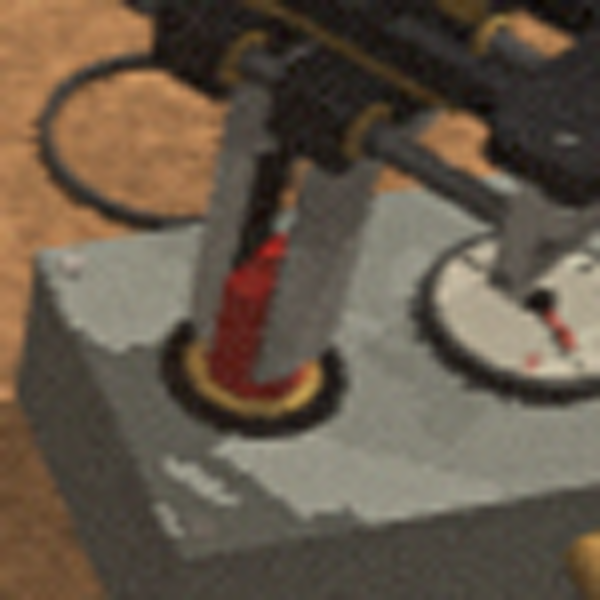

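View pics/end6s.png

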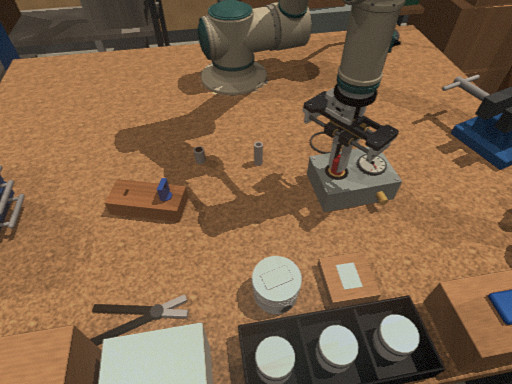

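The flange sits on the brass at (255,385) in the crop. The gauge needle has swung from upper-left to lower-right, so there is pressure. The blue key and the bystanders look unmoved. I'll hand in.

```bash
python3 -c "
from plant import *
print(finish_job())
s=state();print(s['t'],s['moment'],s['gripper_width'])"
```

```text
the job is handed in; nothing more can be done
None
the job is handed in; nothing more can be done
```

I took the red key from the rack and pushed it home in the primer switch, with a small wiggle. I then turned it clockwise to the stop and handed in at about 11.9 s, still gripping and holding it there.

**Last checks before handing in:**
- **Turn:** the gripper had turned about 1.84 rad. The moment jumped from 0.21 to 0.62 N·m at the stop. I eased it to a steady 0.48 N·m, well above the roughly 0.18 N·m spring return.
- **Grip and push:** the opening was 11.8 mm on the 12 mm bow, with a downward push of about 11 N.
- **Pictures:** the flange sits on the brass, and the gauge needle has swung from upper left to lower right. The blue key and the other items in view look unmoved.

**Points that were less clear:**
- My force readings, taken only at the end of each move, showed no distinct pin resistance on the way in. The force only rose at about home depth.
- The key slid about 1 mm in the fingers during the roughly 30 N push. I judged it home from the flange depth and edge in the images, which are good to about 1–2 mm, and from the switch then turning freely.
- I could not read the state after handing in.

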